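Close the sample carton's two flaps in order

TASK

Close the open cardboard carton that holds the two serum bottles: fold its narrow flap down flat first, then fold the wide flap down flat on top of it. Leave both flaps lying closed.

Things in the scene. Friction and masses are not known exactly. Their poses are not given: they have to be found in the camera images.
- carton: Open brown cardboard carton with two bottles in it, 130 (its x) x 150 (y) x 120 mm high; the smaller carton on the bench is shut already. Does not slide. Origin: centre of its underside on the bench, z up. Its two end flaps (+y, -y) are folded in and fixed. Flaps still open are hinged on the edges along its y: narrow flap on the -x side, wide flap on the +x side; any side may face the robot.
- narrow_flap (a joint): Angle of the narrow flap (55 mm crease to free edge, 148 along the crease, 4 thick). Crease along carton y at x -65, z 116 mm. 0 = flat, covering x -65 to -10, top face z 120; 1.57 upright; more = leaning outward (-x). Starts 1.5 to 1.87. It stays at any angle where it is left, no spring-back; under 1 N at its edge moves it.
- wide_flap (a joint): Angle of the wide flap (95 mm crease to free edge, 148 along the crease, 4 thick). Crease along carton y at x +65, z 120.5 mm. 0 = flat, covering x +65 to -30, top face z 124.5, 20 mm over the narrow flap; 1.57 upright; more = leaning outward (+x). Starts 1.66 to 1.87. Stays where it is left. Closed first, it blocks the narrow flap.

How it is judged:
By the outcome, as a careful person would: the job done as asked, in the order asked, and still so for the second after the job is handed in, with the robot touching nothing.
It also fails if it takes over 40 s, if anything falls off the work surface, if the arm or the gripper's body presses on something with over 40 N, if the wrist force passes 120 N, or if a joint passes its speed limit or range.

ROBOT

A 6-joint arm with a two-finger parallel gripper is mounted at the origin on a cart in front of the work surface, level with it; the furniture and walls round the work are solid. World frame = base frame: x ahead of the robot, y to its left, z up, the work surface at z = 0. Lengths are in m, angles in rad, forces in N, time in s.
With the tool pointing down it reaches from about 0.3 to 0.825 m from the base axis. Payload 5.4 kg.
Tool frame: the origin (TCP) lies at the very end of the fingers, on their centre line; the grasp point (between the pads) lies 19 mm behind it; z points along the fingers, y is the line along which they close (so a half turn about z gives the same grasp; the last joint's range is limited). The gripper opens to 92 mm and grips with 3 to 60 N. Pads are 20 mm wide; open, the fingers measure 128 mm over their backs; the gripper's body (75 mm by 189 mm) begins 69 mm behind the grasp point.
Start: joints at [-1.352, 0.158, 1.597, -0, 1.386, -0.21], TCP at [0.239, -0.523, 0.215] pointing down, gripper open.
Joint ranges: [-2.91, 2.91], [-0.94, 2.29], [0.18, 2.7], [-1.29, 4.43], [0.17, 2.64], [-3, 3]. Speed limits (rad/s): [2.57, 2.57, 3.14, 3.14, 3.14, 3.14].

INTERFACE

Orientations are given as [roll, pitch, yaw] about the fixed x, y, z axes, in that order (R = Rz(yaw) Ry(pitch) Rx(roll)).
In Python, from rig import ctrl gives the robot as it stands.
- The arm moves only by the tool play_rows, never from a script. Its arguments are lists of equal length, an entry for each row: "rotation": the turn, a rotation vector about the world's x, y, z in rad, a list of three; "linear": the shift along the world's x, y, z in mm, a list of three; "fingers": the opening, from 0 (shut) to 1 (fully open). A call has 1 to 20 rows; each row is the pose to reach, as a shift and turn from the pose commanded when the call began; what a row does not reach only later rows make up. A row lasts 1/10 s, in which the tool goes at most 50 mm and 8.59 degrees, less where a joint would pass 70% of its speed; a pose out of reach is approached as far as the arm can. A call with a gripper value outside its range is refused whole. The fingers move at their own pace and stop on an object; "newtons" is the grip in N (left out, the last holds). Time passes only in rows, so rows that repeat a pose let the fingers close. It gives the time, the measured TCP pose, the force, the opening and the grip force at its end, in the units of the state.
- ctrl.get_state(): the state, without advancing time (a new reading comes with each control period).
- ctrl.read_camera(name): name is "side" or "top"; returns (picture, depth): 384x512x3 uint8, red, green, blue; 384x512 float32, m along the optical axis (not along the pixel's ray), 0 where there is no reading.
- ctrl.camera_model(name): a dict with "camera_matrix" (3x3 intrinsics, pixels), "R" (3x3) and "t" (3): a world point X has camera coordinates R X + t. Camera axes: x right, y down, z forward; pixel columns grow to the right and rows downward; lengths in m; the calibration is good to about 2 mm. A picture is of the moment at which its call begins. camera_model takes no time and is no camera call.
- ctrl.job_done(): hands the job in; it is judged then, once.
Trained networks look in the newest picture that a camera, given by its name, has taken for a name from the list of things; names that differ only in an ending like _2 or _b are one class to them, and where a whole thing is asked for, a point or a joint stands for the part that bears it (a point fixed in the world has none). Each returns a list of dicts, best first, with "p" (0 to 1); they miss things now and then, are a little off and sometimes report something else, mostly with a low value. They report only what shows in the picture. A call takes as long as a camera call.
- ctrl.trace(label, camera): "region" (384x512 bool, what is visible of it) and "extent" ([centre column, centre row, width, height] in pixels, round what is visible of it).
The state is a dict: "clock": time; "q": joint angles; "joint_velocities": joint speeds; "joint_torque": joint torques, N m; "tcp_pos": TCP position; "ee_rot": TCP orientation; "force": force on the tool from outside, world axes, zero at the start; "ft_torque": the same for the moment, N m; "gripper_width": finger opening in m; "gripper_force": force on a finger pad.
Only numpy, scipy, OpenCV 4.12 (cv2) and the standard library are available. Lean on these libraries where they do the work, as an engineer would, in place of code of your own. Each camera call takes 0.05 s, during which the arm holds its last target. There are 200 camera calls.

## Working session

There is one attempt and no reset: what is moved stays moved. The work goes in short steps, Python scripts to look and compute and a tool call to move; the robot and the scene stay as the last step left them, time stands still between calls to the robot, and variables do not carry over. Pictures are saved under pics/ and viewed, at most 10 in all, crops included, and the job is handed in when it is done.

Besides the shell and the picture viewer there is one more tool, called after "Emit:" as a command line: name --argument value ..., lists and objects as JSON in quotes. play_rows: Moves the arm, as the interface text tells. Its arguments: {"type":"object","properties":{"rotation":{"type":"array"},"linear":{"type":"array"},"fingers":{"type":"array"},"newtons":{"type":"number"}},"required":["rotation","linear","fingers"]}

```bash
mkdir -p pics; cat > h.py <<'E'
import numpy as np,cv2
from rig import ctrl
def cloud(name):
    im,d=ctrl.read_camera(name);m=ctrl.camera_model(name);K,R,t=m["camera_matrix"],np.array(m["R"]),np.array(m["t"])
    K=np.array(K);v,u=np.mgrid[:384,:512]
    C=np.stack([(u-K[0,2])/K[0,0]*d,(v-K[1,2])/K[1,1]*d,d],-1)
    W=(C-t)@R; W[d==0]=np.nan
    return im,W
def save(im,f): cv2.imwrite('pics/'+f,im[:,:,::-1])
E
python3 - <<'E'
from h import *
a,W=cloud('side');save(a,'s0.png');b,V=cloud('top');save(b,'t0.png')
np.savez('c0.npz',a=a,W=W,b=b,V=V)
for c,P in(('top',V),('side',W)):
  for l in('carton','narrow_flap','wide_flap'):
    for r in ctrl.trace(l,c)[:3]:
        print(c,l,r['p'],r['extent'],np.nanmedian(P[r['region']],0).round(3))
print(ctrl.get_state())
E
```

```text
top carton 0.82 [294.1, 196.6, 98.1, 107.9] [ 0.587 -0.056  0.117]
top narrow_flap 0.77 [276.5, 234.4, 73.8, 25.7] [ 0.494 -0.028  0.155]
top wide_flap 0.65 [302.0, 159.8, 82.7, 39.7] [ 0.641 -0.067  0.174]
side narrow_flap 0.69 [225.0, 228.1, 32.2, 88.5] [ 0.491 -0.034  0.155]
side wide_flap 0.58 [309.2, 194.3, 49.8, 101.6] [ 0.638 -0.072  0.171]
{'clock': 0.4, 'q': array([-1.35207924e+00,  1.58480796e-01,  1.59716279e+00, -1.87223405e-05,
        1.38620122e+00, -2.10097109e-01]), 'joint_velocities': array([-0.00066476, -0.00152563, -0.00062942,  0.00122527,  0.00021616,
       -0.00014712]), 'joint_torque': array([-6.96246771e-04, -3.85078919e+01, -3.21891582e+01,  7.01302523e-02,
        3.28316807e-02, -4.53754649e-05]), 'tcp_pos': array([ 0.23903566, -0.52285133,  0.21447408]), 'ee_rot': array([-3.14134221e+00, -3.45892421e-05,  4.28817632e-01]), 'force': array([-0.77086898,  0.37059106,  0.32192496]), 'ft_torque': array([-0.02529265,  0.010965  , -0.00868402]), 'gripper_force': 0.0, 'gripper_width': 0.09186828585951812}
```

```bash
python3 -c "
import cv2,numpy as np
cv2.imwrite('pics/b0.png',cv2.resize(np.vstack([cv2.imread('pics/s0.png'),cv2.imread('pics/t0.png')]),None,fx=.78,fy=.78))"
```

```text
(no output)
```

View pics/b0.png

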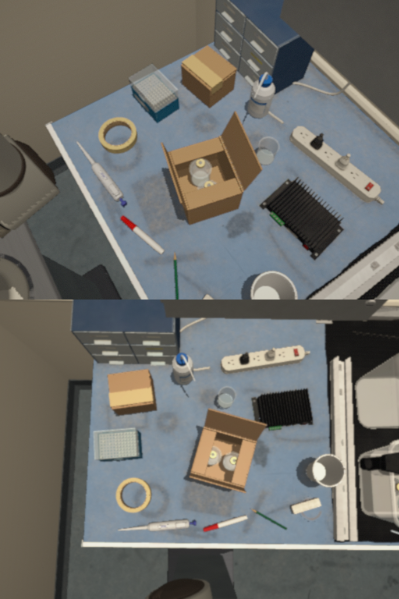

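The views show the carton at about (293, 200) in the top picture (shown at 0.78 scale). The narrow flap faces the robot and the wide flap is on the far side, with the bottles inside. Next I'll fit the flap planes.

```bash
python3 - <<'E'
from h import *
z=np.load('c0.npz');P={'top':z['V'],'side':z['W']}
for l in('narrow_flap','wide_flap'):
  for c in P:
    rs=ctrl.trace(l,c)
    if not rs: continue
    m=cv2.erode(rs[0]['region'].astype(np.uint8),np.ones((3,3)))>0
    p=P[c][m];p=p[~np.isnan(p).any(1)]
    md=np.median(p,0);p=p[np.linalg.norm(p-md,axis=1)<.1]
    for k in range(3):
        cc=p.mean(0);n=np.linalg.svd(p-cc,full_matrices=False)[2][2];r=abs((p-cc)@n)
        if k<2:p=p[r<max(.004,2*np.median(r))]
    n=n*np.sign(n[0]) 
    top=p[p[:,2]>np.percentile(p[:,2],90)];bot=p[p[:,2]<np.percentile(p[:,2],10)]
    print(l,c,len(p),'n',n.round(3),'yaw',np.arctan2(n[1],n[0]).round(3),'tilt',np.arcsin(n[2]).round(3),'c',cc.round(3),'z',p[:,2].min().round(3),p[:,2].max().round(3),'top',top.mean(0).round(3),'bot',bot.mean(0).round(3),'res',r.std().round(4),'min',p.min(0).round(3),p.max(0).round(3))
# carton rim points top view
V=np.concatenate([P['top'].reshape(-1,3),P['side'].reshape(-1,3)])
s=V[(V[:,2]>.108)&(V[:,2]<.124)&(V[:,0]>.45)&(V[:,0]<.7)&(abs(V[:,1]+.05)<.14)]
print(cv2.minAreaRect((s[:,:2]*1000).astype(np.float32)),len(s))
s=V[(V[:,2]>.02)&(V[:,2]<.3)&(V[:,0]>.35)&(V[:,0]<.8)&(abs(V[:,1]+.05)<.25)]
H={}
for x,y,q in s:
    k=(int(x//.05),int(y//.05));H[k]=max(H.get(k,0),q)
for i in range(15,6,-1):print(i*5,[int(1000*H.get((i,j),0)) for j in range(-6,4)])
E
```

```text
narrow_flap top 230 n [ 0.951 -0.256  0.175] yaw -0.263 tilt 0.176 c [ 0.494 -0.027  0.154] z 0.122 0.174 top [ 0.493 -0.018  0.171] bot [ 0.494 -0.043  0.133] res 0.0002 min [ 0.476 -0.092  0.122] [0.515 0.039 0.174]
narrow_flap side 292 n [ 0.947 -0.256  0.192] yaw -0.264 tilt 0.194 c [ 0.49  -0.037  0.155] z 0.128 0.171 top [ 0.488 -0.03   0.17 ] bot [ 0.493 -0.04   0.131] res 0.0003 min [ 0.47  -0.099  0.128] [0.512 0.034 0.171]
wide_flap top 1531 n [ 0.925 -0.249 -0.287] yaw -0.263 tilt -0.291 c [ 0.641 -0.067  0.172] z 0.123 0.213 top [ 0.651 -0.072  0.209] bot [ 0.63  -0.062  0.132] res 0.0004 min [ 0.61  -0.138  0.123] [0.669 0.005 0.213]
wide_flap side 2183 n [ 0.925 -0.249 -0.288] yaw -0.263 tilt -0.292 c [ 0.638 -0.071  0.17 ] z 0.123 0.212 top [ 0.648 -0.078  0.207] bot [ 0.628 -0.066  0.131] res 0.0004 min [ 0.609 -0.14   0.123] [0.668 0.004 0.212]
((562.4522705078125, -46.407318115234375), (152.23831176757812, 138.26219177246094), 74.54167175292969) 5856
75 [63, 63, 62, 0, 72, 71, 176, 178, 0, 97]
70 [64, 63, 64, 0, 71, 69, 0, 0, 0, 96]
65 [63, 64, 62, 0, 215, 214, 209, 0, 0, 0]
60 [0, 0, 0, 214, 213, 188, 144, 0, 0, 90]
55 [102, 0, 0, 121, 121, 120, 121, 0, 0, 92]
50 [102, 0, 0, 120, 119, 157, 173, 0, 0, 26]
45 [0, 0, 0, 117, 172, 173, 172, 0, 0, 28]
40 [23, 0, 0, 0, 0, 0, 0, 0, 0, 29]
35 [0, 0, 0, 0, 20, 20, 26, 37, 32, 30]
```

Emit:
play_rows --rotation '[[0,0,-0.15],[0,0,-0.3],[0,0,-0.45],[0,0,-0.6],[0,0,-0.692],[0,0,-0.692],[0,0,-0.692],[0,0,-0.692],[0,0,-0.692],[0,0,-0.692],[0,0,-0.692],[0,0,-0.692],[0,0,-0.692],[0,0,-0.692],[0,0,-0.692]]' --linear '[[18,42,0],[36,84,0],[54,126,0],[72,168,0],[90,208,0],[108,250,0],[126,290,0],[144,332,0],[162,372,0],[180,412,0],[198,450,0],[210,478,0],[222,504,0],[222,504,0],[222,504,0]]' --fingers '[0,0,0,0,0,0,0,0,0,0,0,0,0,0,0]'

```text
clock: 2.1
tcp_pos: [0.461, -0.0189, 0.2146]
ee_rot: [3.141, 0.0, -0.262]
force: [0.0, -0.6, -0.2]
gripper_width: 0.0007
gripper_force: 0.0
```

Emit:
play_rows --rotation '[[0,0,0],[0,0,0],[0,0,0],[0,0,0],[0,0,0],[0,0,0],[0,0,0],[0,0,0],[0,0,0],[0,0,0],[0,0,0],[0,0,0]]' --linear '[[0,0,-45],[0,0,-63],[0,0,-63],[14.5,-4,-63],[32,-8.5,-61],[45.5,-12,-60],[55,-15,-66],[62,-16.5,-74],[67,-18,-84],[69,-18.5,-91],[69.5,-18.5,-95],[69.5,-18.5,-97]]' --fingers '[0,0,0,0,0,0,0,0,0,0,0,0]'

```text
clock: 3.3
tcp_pos: [0.5307, -0.0379, 0.1198]
ee_rot: [3.141, -0.0, -0.263]
force: [-8.7, -0.2, 24.6]
gripper_width: 0.0004
gripper_force: 12.2
```

```bash
python3 - <<'E'
from h import *
a,W=cloud('side');save(cv2.resize(a[100:300,130:400],None,fx=2,fy=2),'s1.png');print(ctrl.get_state()['force'])
E
```

```text
[-6.32127629 -0.11436642 16.41582897]
```

View pics/s1.png

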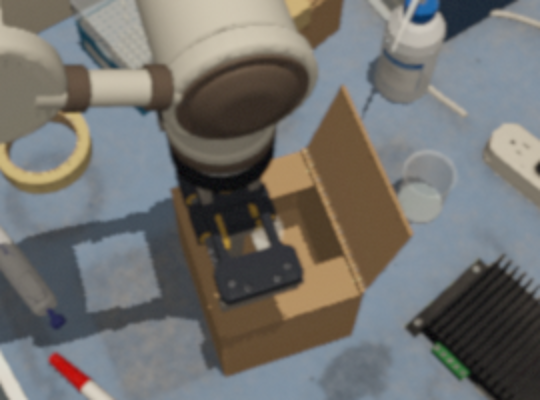

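The picture shows the narrow flap pressed down under the fingers, around (255, 275), with the wide flap still upright. Next I lift the arm over to the far side.

Emit:
play_rows --rotation '[[0,0,0],[0,0,0],[0,0,0],[0,0,0],[0,0,0],[0,0,0],[0,0,0],[0,0,0],[0,0,0],[0,0,0]]' --linear '[[0,0,20],[0,0,60],[0,0,105],[0,0,145],[40,-11,145],[80,-21.5,145],[120,-32,145],[157,-42,145],[157,-42,145],[157,-42,145]]' --fingers '[0,0,0,0,0,0,0,0,0,0]'

```text
clock: 4.35
tcp_pos: [0.6868, -0.0792, 0.2607]
ee_rot: [-3.141, 0.004, -0.263]
force: [-1.4, 0.2, 0.4]
gripper_width: 0.0005
gripper_force: 0.0
```

```bash
python3 - <<'E'
from h import *
a,W=cloud('side');save(cv2.resize(a[100:300,130:400],None,fx=2,fy=2),'s2.png');s=ctrl.get_state();print(s['force'],s['tcp_pos'])
for l in('narrow_flap','wide_flap'):
  for c in('side',):
    rs=ctrl.trace(l,c)
    if rs:
      p=W[rs[0]['region']];p=p[~np.isnan(p).any(1)];print(l,rs[0]['p'],len(p),np.percentile(p,[5,50,95],axis=0).round(3))
E
```

```text
[-0.29041511  0.55719453  0.24217323] [ 0.68660113 -0.0789869   0.26198276]
narrow_flap 0.81 2381 [[ 0.492 -0.101  0.117]
 [ 0.523 -0.042  0.119]
 [ 0.555  0.026  0.121]]
wide_flap 0.83 2542 [[ 0.616 -0.133  0.125]
 [ 0.638 -0.072  0.17 ]
 [ 0.661 -0.004  0.209]]
```

View pics/s2.png

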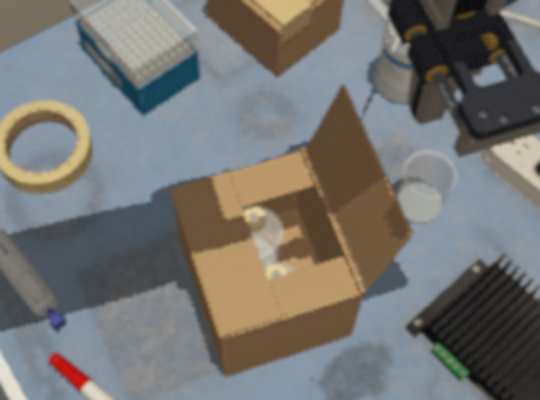

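The narrow flap is flat at z≈0.119, and the fingers are beyond the wide flap, at the upper right of the crop (480, 80). Next I fold the wide flap along its arc.

Emit:
play_rows --rotation '[[0,0,0],[0,0,0],[0,0,0],[0,0,0],[0,0,0],[0,0,0],[0,0,0],[0,0,0],[0,0,0],[0,0,0],[0,0,0],[0,0,0],[0,0,0],[0,0,0],[0,0,0]]' --linear '[[0,0,-40],[0,0,-73],[0,0,-73],[-19.5,5,-73],[-34,9,-72],[-49.5,13,-70.5],[-67.5,18,-72],[-84.5,23,-78],[-99.5,27,-89],[-111.5,30,-103],[-117,31.5,-114],[-121,32.5,-126],[-122,33,-133],[-122.5,33,-138],[-122.5,33,-140]]' --fingers '[0,0,0,0,0,0,0,0,0,0,0,0,0,0,0]'

```text
clock: 6.0
tcp_pos: [0.5652, -0.0464, 0.1244]
ee_rot: [3.142, 0.001, -0.263]
force: [-10.5, 3.0, 20.7]
gripper_width: 0.0003
gripper_force: 10.5
```

Emit:
play_rows --rotation '[[0,0,0],[0,0,0],[0,0,0],[0,0,0],[0,0,0],[0,0,0],[0,0,0],[0,0,0],[0,0,0],[0,0,0]]' --linear '[[0,0,20],[0,0,60],[0,0,110],[-30,0,120],[-75,0,120],[-120,0,120],[-165,0,120],[-200,0,120],[-200,0,120],[-200,0,120]]' --fingers '[0,0,0,0,0,0,0,0,0,0]'

```text
clock: 7.0
tcp_pos: [0.3655, -0.0468, 0.2432]
ee_rot: [3.141, -0.002, -0.264]
force: [0.3, -0.5, 1.0]
gripper_width: 0.0007
gripper_force: 0.0
```

```bash
python3 - <<'E'
from h import *
a,W=cloud('side');save(cv2.resize(a[100:300,130:400],None,fx=2,fy=2),'s3.png');s=ctrl.get_state();print(s['force'],s['tcp_pos'],s['clock'])
for l in('narrow_flap','wide_flap'):
    rs=ctrl.trace(l,'side')
    if rs:
      p=W[rs[0]['region']];p=p[~np.isnan(p).any(1)];print(l,rs[0]['p'],len(p),np.percentile(p,[5,50,95],axis=0).round(3))
E
```

```text
[ 0.65720289 -0.21485154 -0.11966452] [ 0.36590729 -0.04680152  0.24316204] 7.05
narrow_flap 0.89 1614 [[ 0.49  -0.1    0.117]
 [ 0.515 -0.039  0.119]
 [ 0.54   0.029  0.121]]
wide_flap 0.74 4167 [[ 0.531 -0.117  0.121]
 [ 0.577 -0.056  0.123]
 [ 0.625  0.012  0.125]]
```

View pics/s3.png

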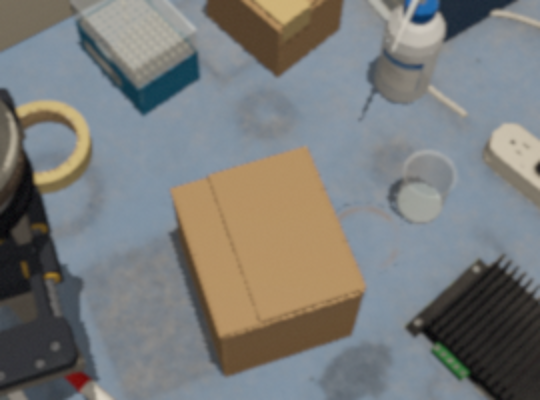

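Both flaps lie flat, with the wide one over the narrow one (edge from (210, 180) to (260, 318)), and the arm is clear.

```bash
python3 -c "
from rig import ctrl
print(ctrl.job_done())"
```

```text
the job is handed in; nothing more can be done
None
```

The carton is closed: I folded the narrow flap flat first, then the wide flap flat on top of it, and handed the job in at about 7 s with the arm clear of everything.

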